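# Hold a gusset plate over its mark, ready for tacking

## Robot

A 7-joint arm with a two-finger parallel gripper is mounted at the origin on a cart in front of the work surface, level with it; the furniture and walls round the work are solid. World frame = base frame: x ahead of the robot, y to its left, z up, the work surface at z = 0. Lengths are in m, angles in rad, forces in N, time in s.
With the tool pointing down it reaches from about 0.425 to 0.825 m from the base axis. Payload 3.6 kg.
Tool frame: the origin (TCP) lies on the centre line of the jaws, within the pads' length; the fingertips stand 19 mm ahead of it and the grasp point (between the pads) is the TCP; x points along the fingers, z is the direction in which the jaws open and shut, and the axes are right-handed (so a half turn about x gives the same grasp; the last joint's range is limited). The gripper opens to 93 mm and grips with 3 to 60 N. Pads are 15 mm wide; open, the fingers measure 128 mm over their backs; the gripper's body (75 mm by 188 mm) begins 65 mm behind the grasp point.
Start: joints at [-1.23, 0.615, -0.013, 1.423, 0.008, 1.103, -0.04], TCP at [0.234, 0.607, 0.238] pointing down, gripper open.
Joint ranges: [-3.12, 3.12], [-0.3, 2.06], [-1.34, 1.32], [0.26, 2.42], [-1.36, 4.5], [0.01, 1.98], [-2.84, 2.84]. Speed limits (rad/s): [2.79, 2.79, 3.14, 3.14, 3.14, 3.14, 3.14].

## Interface

Orientations are given as a rotation vector (axis times angle).
In Python, from station import r gives the robot as it stands.
- The arm moves only by the tool apply_moves, never from a script. Its argument "moves" is a list of rows, each a list of 3 entries, a list of its own where there are three numbers: the shift along the tool's x, y, z in m, then the turn, a rotation vector about the tool's x, y, z in rad, then the closure in counts, from 0 (fully open) to 255 (shut). A call has 1 to 20 rows; each row shifts and turns the pose as measured when the row begins, along the tool's axes as they then stand; what a row does not reach is not made up. A row lasts 1/10 s, in which the tool goes at most 50 mm and 8.59 degrees, less where a joint would pass 70% of its speed; a pose out of reach is approached as far as the arm can. A call with a gripper value outside its range is refused whole. The fingers move at their own pace and stop on an object; "newtons" is the grip in N (left out, the last holds). Time passes only in rows, so rows that do not move let the fingers close. It gives the time, the measured TCP pose, the force and the opening at its end, in the units of the state.
- r.sense(): the state, without advancing time (a new reading comes with each control period).
- r.grab_frame(name): name is "side" or "top" or "wrist"; returns (picture, depth): 480x640x3 uint8, red, green, blue; 480x640 float32, m along the optical axis (not along the pixel's ray), 0 where there is no reading.
- r.get_calibration(name): a dict with "vertical_fov" (degrees; the focal length in pixels is half the picture's height over the tangent of half this angle, whatever the lens; pixels are square), "cx", "cy" (the principal point, pixels), "R" (3x3) and "t" (3): a world point X has camera coordinates R X + t; the wrist camera has in their place "hand_eye" (4x4, takes a point from camera to tool coordinates, whose origin is the TCP and whose axes are the tool frame's). Camera axes: x right, y down, z forward; pixel columns grow to the right and rows downward; lengths in m; the calibration is good to about 2 mm. A picture is of the moment at which its call begins: read the wrist's pose just before it. get_calibration takes no time and is no camera call.
- r.close_job(): hands the job in, once; it reports no verdict.
Trained networks look in the newest picture that a camera, given by its name, has taken for a name from the list of things; names that differ only in an ending like _2 or _b are one class to them, and where a whole thing is asked for, a point or a joint stands for the part that bears it (a point fixed in the world has none). Each returns a list of dicts, best first, with "p" (0 to 1); they miss things now and then, are a little off and sometimes report something else, mostly with a low value. They report only what shows in the picture. A call takes as long as a camera call. They do not tell look-alikes from the thing itself.
- r.recognise(name, camera): "centre" ([x, y, z] in m, in world coordinates, good to about 4 mm: the middle of the surface that is visible of it).
- r.silhouettes(name, camera): "pixels" (480x640 bool, what is visible of it).
The state is a dict: "time_s": time; "joint_pos": joint angles; "joint_velocities": joint speeds; "joint_torque": joint torques, N m; "tool_pos": TCP position; "orientation": TCP orientation; "force": force on the tool from outside, world axes, zero at the start; "torque": the same for the moment, N m; "opening": opening from 0.0 (shut) to 1.0 (fully open).
Only numpy, scipy, OpenCV 4.12 (cv2) and the standard library are available. Lean on these libraries where they do the work, as an engineer would, in place of code of your own. Each camera call takes 0.05 s, during which the arm holds its last target.

## Task

Draw the bare steel gusset plate straight up out of its slot in the wooden rack, carry it over the top of the grey spatter screen to the dark base plate, and hold it upright just above the chalked footprint for the welder: lined up with the outline, centred on it, with an open root gap of about 6 mm under its lower edge. Touch neither the base plate nor the screen, and leave the red plate in its slot and the other loose things where they are. Finish while still holding it steady there; do not put it down or let go.

Things in the scene. Friction and masses are not known exactly. Their poses are not given: they have to be found in the camera images.
- gusset_centre (a point): centre of the bare (grey, unpainted) steel gusset plate, 90 x 8 x 80 mm, about 0.4 kg: a flat rectangular plate standing on edge, with a dark round hole mark on each face (surface detail only). Its x axis runs along its 90 mm length, y through its 8 mm thickness, z up. Its lower edge is 40 mm below this point, its upper edge 40 mm above; the two halves are alike, so either way round is good. Grip it across the 8 mm thickness near the upper edge, from above.
- red_plate_centre (a point): centre of the other plate in the rack, same size and axes but painted red; it stays in its slot. Which of the two slots holds which plate changes.
- rack: fixed wooden slotted rack, 134 (x) x 150 (y) x 48 mm high; origin at the centre of its underside. Two parallel slots along its x axis, 94 mm long and 11 mm wide, centred at y = +38 and -38 mm; their floor is 12 mm above the worktop, the wood beside them reaches to 42 mm and the end cheeks to 48 mm. A plate's top edge stands 92 mm above the worktop. The rack is on one side of the screen (left or right changes), the base plate on the other.
- mark (a point): centre of the chalked white footprint outline (about 90 x 8 mm inside) on the upper face of the fixed dark steel base plate, which is 150 x 120 x 10 mm and lies on the worktop; this point is on that face, 10 mm above the worktop. Its x axis runs along the 90 mm length of the outline, y across it, z up.
- screen: fixed grey sheet-metal spatter screen, standing between rack and base plate; origin at the centre of its underside. 200 mm long along its x axis, 100 mm high, upright sheet 4 mm thick with an 8 mm rod along its top; foot 60 mm wide along y.
- pine_block: bystander: loose pine block 60 x 150 x 45 mm, origin under its centre
- yellow_cap: bystander: loose yellow plastic cup, 66 mm across, 46 mm high, origin under its centre
Mind the look-alikes: they are no part of the job. There is more than one size of the part that bears gusset_centre; the job needs the largest.

How it is judged:
On the way, in this order (a step that is already met when the one before it is completed fails the run):
1. the gusset plate is clear above the rack (z of gusset_centre in the frame of rack above 0.092 m and contact force between gusset and the fingers above 1 N), for 0.05 s.
2. the gusset plate passes over the top of the screen (x of gusset_centre in the frame of screen between -0.15 and 0.15 m and y of gusset_centre in the frame of screen between -0.06 and 0.06 m and height (world z) of gusset_centre above 0.15 m).
At the end, for the whole second after the job is handed in: The bare steel plate is held still in the fingers, upright within 4 degrees, parallel to the outline within 5.7 degrees and centred on it within 8 mm, its lower edge 2 to 12 mm above the base plate with no contact; the red plate is still in its slot (horizontal distance between gusset_centre and mark below 0.008 m and z of gusset_centre in the frame of mark between 0.042 and 0.052 m and angle between the x axis of gusset_centre and the x axis of mark, either way round below 0.1 rad and angle between gusset_centre's own z axis and vertical below 0.07 rad and contact force between gusset and the fingers above 1 N and contact force between gusset and base_plate below 0.05 N and linear speed of gusset below 0.01 m/s and z of red_plate_centre in the frame of rack below 0.06 m and distance of red_plate_centre from where it was at the start of the episode below 0.015 m); the arm keeps its last pose, push and grip.
It fails at once if something touches the spatter screen (contact force between screen and anything else above 1 N).
It fails at once if the gusset plate or the gripper touches the base plate (contact force between base_plate and anything else above 1 N).
It fails at once if the red plate is moved by more than 15 mm (distance of red_plate_centre from where it was at the start of the episode above 0.015 m).
It fails at once if a loose bystander is moved by more than 15 mm (distance of any of pine_block, yellow_cap from where it was at the start of the episode above 0.015 m).
It also fails if it takes over 43 s, if anything falls off the work surface, if the arm or the gripper's body presses on something with over 40 N, if the wrist force passes 120 N, or if a joint passes its speed limit or range.

## Working session

There is one attempt and no reset: what is moved stays moved. The work goes in short steps, Python scripts to look and compute and a tool call to move; the robot and the scene stay as the last step left them, time stands still between calls to the robot, and variables do not carry over. Pictures are saved under pics/ and viewed, and the job is handed in when it is done.

Besides the shell and the picture viewer there is one more tool, called after "Call:" as a command line: name --argument value ..., lists and objects as JSON in quotes. apply_moves: Moves the arm, as the interface text tells. Its arguments: {"type":"object","properties":{"moves":{"type":"array","items":{"type":"array"}},"newtons":{"type":"number"}},"required":["moves"]}

```bash
mkdir -p pics; ls; python3 - <<'E'
from station import r
import cv2,numpy as np
print(r.sense())
for n in ("side","top"):
    p,d=r.grab_frame(n); cv2.imwrite(f"pics/{n}0.png",p[:,:,::-1]); np.save(f"pics/{n}0.npy",d); np.save(f"pics/{n}0rgb.npy",p)
    print(n,r.get_calibration(n))
print(r.get_calibration("wrist"))
E
```

```text
pics
{'time_s': 0.0, 'joint_pos': array([-1.22954728,  0.61591184, -0.01262043,  1.42486481,  0.00814613,
        1.10340718, -0.04039496]), 'joint_velocities': array([ 1.73028996e-03,  1.05598100e-03, -8.41872895e-04,  1.38502462e-03,
        4.19103462e-04,  5.54920779e-04, -4.85392295e-05]), 'joint_torque': array([-2.48613278e-04, -4.58937550e+01,  2.09057014e-01, -1.65739954e+01,
       -6.10688771e-02,  2.05343828e-02,  2.31955528e-04]), 'tool_pos': array([0.23342182, 0.60585564, 0.23649721]), 'orientation': array([-0.93576833,  1.36309787,  0.93329336]), 'force': array([ 0.31121231, -0.16003758, -0.02568659]), 'torque': array([-0.00040396, -0.01833107, -0.00432903]), 'opening': 1.0023836440912761}
side {'vertical_fov': 49.33812373618636, 'cx': 321.4655329355405, 'cy': 234.31890974697714, 'R': array([[ 0.88346032, -0.46829279, -0.01413243],
       [-0.24020604, -0.4268512 , -0.87183663],
       [ 0.40224237,  0.77362776, -0.48959285]]), 't': array([-0.5029432 ,  0.21996289,  0.90825906])}
top {'vertical_fov': 45.92799207083085, 'cx': 317.2927307969158, 'cy': 233.27582569481532, 'R': array([[-0.00968973, -0.9999183 , -0.00833692],
       [-0.99676829,  0.01032341, -0.07966429],
       [ 0.07974385,  0.00753805, -0.99678689]]), 't': array([0.00935953, 0.57619989, 1.56033236])}
{'vertical_fov': 71.26044839390961, 'cx': 315.3414735913233, 'cy': 239.53951080981096, 'hand_eye': array([[ 1.08338430e-04, -2.63663435e-01,  9.64614732e-01,
        -1.46485483e-01],
       [ 1.07042411e-04, -9.64614729e-01, -2.63663446e-01,
         7.20565889e-02],
       [ 9.99999988e-01,  1.31819571e-04, -7.62816751e-05,
        -1.83459651e-04],
       [ 0.00000000e+00,  0.00000000e+00,  0.00000000e+00,
         1.00000000e+00]])}
```

View pics/side0.png

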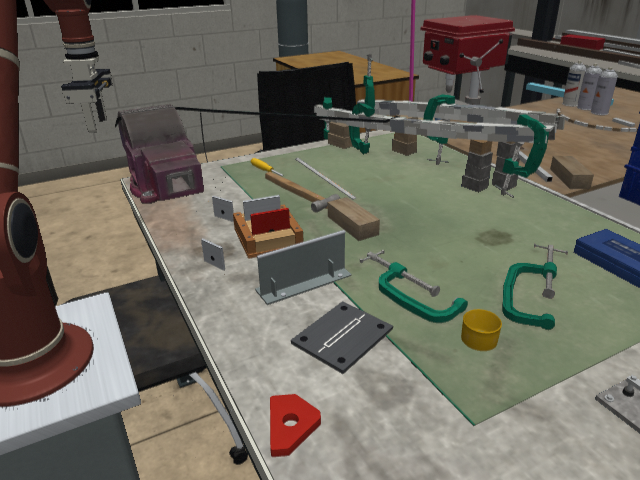

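View pics/top0.png

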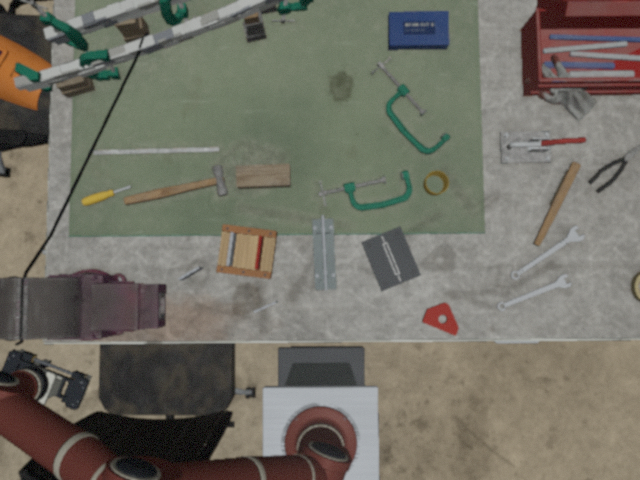

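```bash
cat > h.py <<'E'
import numpy as np, cv2
from scipy.spatial.transform import Rotation as Ro
from station import r
def cal(n):
    c=r.get_calibration(n); f=240/np.tan(np.radians(c['vertical_fov'])/2); return c,f
def cam_pose(n,s=None):
    c,f=cal(n)
    if n!='wrist': return c['R'].T, -c['R'].T@c['t'],c,f
    T=np.eye(4); T[:3,:3]=Ro.from_rotvec(s['orientation']).as_matrix(); T[:3,3]=s['tool_pos']
    M=T@c['hand_eye']; return M[:3,:3],M[:3,3],c,f
def cloud(n,d,s=None):
    R,t,c,f=cam_pose(n,s); v,u=np.mgrid[:480,:640]
    P=np.stack([(u-c['cx'])/f*d,(v-c['cy'])/f*d,d],-1); return P@R.T+t
def project(n,X,s=None):
    R,t,c,f=cam_pose(n,s); q=(np.asarray(X)-t)@R; return np.stack([q[...,0]/q[...,2]*f+c['cx'],q[...,1]/q[...,2]*f+c['cy']],-1)
E
python3 - <<'E'
from h import *
d=np.load('pics/top0.npy'); C=cloud('top',d)
for nm,(u,v) in dict(rack=(247,262),base=(410,250),base2=(372,275),scr=(323,230),vise=(80,305),viset=(130,300),tab=(350,310),cap=(436,182),block=(263,176),clampd=(380,190),g1=(190,272),g2=(265,306),plA=(231,248),plB=(261,248)).items(): print(nm,C[v,u].round(3))
print('vise maxz',C[275:340,0:165,2].max(), 'max z region near work', C[160:330,165:460,2].max())
for n in ('gusset_centre','red_plate_centre','rack','mark','screen','pine_block','yellow_cap'):
    for cam in ('top','side'):
        print(n,cam,[(x['centre'].round(3) if hasattr(x['centre'],'round') else x['centre'],round(x['p'],2)) for x in r.recognise(n,cam)][:5])
p=cv2.imread('pics/top0.png')[210:330,160:460]; cv2.imwrite('pics/topc.png',cv2.resize(p,None,fx=2.6,fy=2.6,interpolation=2))
E
```

```text
rack [0.497 0.198 0.043]
base [ 0.527 -0.256  0.01 ]
base2 [ 0.459 -0.15  -0.003]
scr [ 0.579 -0.012  0.096]
vise [0.388 0.613 0.144]
viset [0.4   0.481 0.153]
tab [ 0.361 -0.086  0.001]
cap [ 0.721 -0.336 -0.   ]
block [0.736 0.153 0.042]
clampd [ 0.698 -0.175  0.015]
g1 [0.471 0.352 0.053]
g2 [0.377 0.147 0.056]
plA [0.533 0.233 0.096]
plB [0.534 0.156 0.066]
vise maxz 1.6012994149219708 max z region near work 1.6012994149219708
gusset_centre top [([0.4688, 0.3506, 0.0511], 0.68), ([0.3735, 0.1454, 0.0591], 0.63), ([0.5297, 0.2362, 0.0832], 0.58)]
gusset_centre side [([0.5285, 0.2383, 0.078], 0.96), ([0.4662, 0.3511, 0.0337], 0.71), ([0.3757, 0.1477, 0.0295], 0.67), ([0.7252, 0.1299, 0.0372], 0.4)]
red_plate_centre top [([0.5192, 0.1592, 0.0932], 0.47)]
red_plate_centre side [([0.522, 0.1615, 0.066], 0.9)]
rack top [([0.5244, 0.1965, 0.0435], 0.84)]
rack side [([0.493, 0.1355, 0.036], 0.6)]
mark top [([0.499, -0.1977, 0.0113], 0.79)]
mark side [([0.4983, -0.2123, 0.0106], 0.78)]
screen top [([0.5185, -0.0172, 0.0105], 0.8)]
screen side [([0.5116, -0.0168, 0.0433], 0.57)]
pine_block top [([0.7344, 0.1537, 0.0428], 0.87), ([0.5237, 0.198, 0.0404], 0.29)]
pine_block side [([0.7259, 0.1333, 0.0373], 0.84)]
yellow_cap top [([0.7188, -0.3353, 0.0309], 0.65)]
yellow_cap side [([0.711, -0.3337, 0.0255], 0.9)]
```

View pics/topc.png

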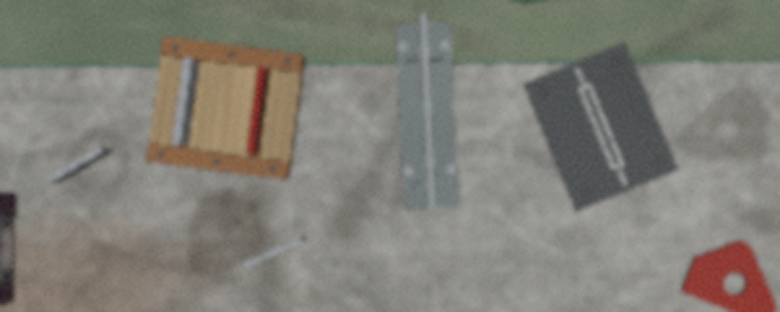

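```bash
python3 - <<'E'
from h import *
s=r.sense(); print(s['time_s'],s['tool_pos']); R=Ro.from_rotvec(s['orientation']).as_matrix(); print(R.round(3))
d=np.load('pics/top0.npy'); C=cloud('top',d)
b=C[262:340,20:166]; m=d[262:340,20:166]>0; print('vise z99',np.percentile(b[m][:,2],[50,95,99,100]))
# rack edges / plates from depth & colour
rgb=np.load('pics/top0rgb.npy')
Z=C[...,2]
def ang(mask,nm):
    P=C[mask][:,:2]; c=P.mean(0); w,v=np.linalg.eigh(np.cov((P-c).T)); a=v[:,1]; print(nm,mask.sum(),c.round(4),np.degrees(np.arctan2(a[1],a[0])).round(2),np.sqrt(w*12).round(3))
for n in('gusset_centre','red_plate_centre','mark','screen'):
    for k in r.silhouettes(n,'top')[:4]: 
        m=k['pixels']&(d>0); ang(m,n)
        q=np.argwhere(m); (c,wh,a)=cv2.minAreaRect(np.float32(C[m][:,:2])); print('   rect',np.round(c,4),np.round(wh,3),round(a,2), 'z',np.percentile(C[m][:,2],[5,50,95]).round(3))
E
```

```text
0.8 [0.23369644 0.60650981 0.23766452]
[[-0.    -0.933  0.36 ]
 [-0.     0.36   0.933]
 [-1.     0.    -0.   ]]
vise z99 [0.14627636 0.21090339 0.21583094 0.22217475]
gusset_centre 239 [0.5264 0.2371] 170.92 [0.017 0.085]
   rect [0.5299 0.2423] [0.023 0.087] 84.1 z [0.037 0.077 0.096]
gusset_centre 89 [0.4664 0.3566] 117.68 [0.009 0.062]
   rect [0.4716 0.3563] [0.015 0.064] 28.22 z [0.011 0.052 0.061]
red_plate_centre 153 [0.5191 0.1608] 172.21 [0.008 0.082]
   rect [0.5212 0.1623] [0.009 0.084] 82.17 z [0.047 0.089 0.097]
mark 2282 [ 0.5042 -0.2015] -158.43 [0.12 0.15]
   rect [ 0.5047 -0.2026] [0.153 0.122] 21.64 z [0.004 0.01  0.016]
screen 1515 [ 0.518  -0.0145] -177.82 [0.06  0.199]
   rect [ 0.5192 -0.0145] [0.2  0.06] 1.93 z [0.001 0.007 0.1  ]
```

Call:
apply_moves --moves '[[[-0.04,0,0],[0,0,0],0],[[-0.04,0,0],[0,0,0],0],[[0,-0.041,-0.024],[0,0,0],0],[[0,-0.041,-0.024],[0,0,0],0],[[0,-0.041,-0.024],[0,0,0],0],[[0,-0.041,-0.024],[0,0,0],0],[[0,-0.041,-0.024],[0,0,0],0],[[0,-0.041,-0.024],[0,0,0],0],[[0,-0.041,-0.024],[0,0,0],0],[[0,-0.041,-0.024],[0,0,0],0],[[0,-0.041,-0.024],[0,0,0],0],[[0,-0.041,-0.024],[0,0,0],0],[[0,0,0],[-0.122,0,0],0],[[0,0,0],[-0.122,0,0],0],[[0.02,0,0],[0,0,0],0]]'

```text
time_s: 2.5
tool_pos: [0.5447, 0.2216, 0.3019]
orientation: [-1.127, 1.25, 1.121]
force: [-0.2, 0.1, -0.1]
opening: 1.001
```

```bash
cat > look.py <<'E'
from h import *
import sys
s=r.sense(); p,d=r.grab_frame('wrist'); k=sys.argv[1]
cv2.imwrite(f'pics/w{k}.png',p[:,:,::-1]); np.savez(f'pics/w{k}.npz',p=p,d=d,tool_pos=s['tool_pos'],orientation=s['orientation'])
R=Ro.from_rotvec(s['orientation']).as_matrix()
print(s['time_s'],s['tool_pos'].round(4),'jaw',np.degrees(np.arctan2(R[1,2],R[0,2])).round(2)); print(R.round(4)); print(s['joint_pos'].round(2),s['force'].round(2),s['opening'])
E
python3 look.py 1
```

```text
2.5 [0.5447 0.2216 0.3019] jaw 83.54
[[ 0.0099 -0.9936  0.1126]
 [ 0.0034  0.1126  0.9936]
 [-0.9999 -0.0094  0.0045]]
[-0.43  0.46  0.01  1.52 -0.01  1.15  1.04] [-0.19  0.12 -0.1 ] 1.0008013138937122
```

View pics/w1.png

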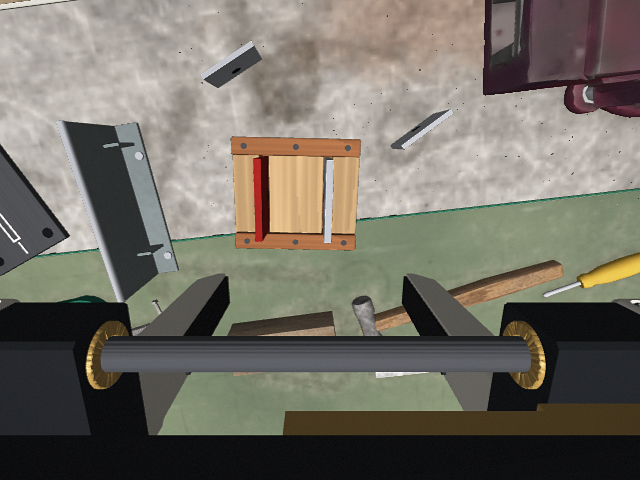

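```bash
cat > meas.py <<'E'
from h import *
import sys
k=sys.argv[1]; D=np.load(f'pics/w{k}.npz'); d=D['d']; C=cloud('wrist',d,D); p=D['p'].astype(int)
def edge(m,nm):
    P=C[m]; c,wh,a=cv2.minAreaRect(np.float32(P[:,:2])); w,v=np.linalg.eigh(np.cov(P[:,:2].T)); a2=np.degrees(np.arctan2(v[1,1],v[0,1]))
    print(nm,m.sum(),'rect',np.round(c,4),np.round(wh,4),round(a,2),'pca',a2.round(2),'mean',P.mean(0).round(4))
near=(d>0)&(np.abs(C[...,0]-.53)<.08)&(np.abs(C[...,1]-.198)<.1)
grey=(abs(p[...,0]-p[...,2])<25); red=p[...,0]-p[...,1]>80
top=near&(C[...,2]>.083)&(C[...,2]<.1)
edge(top&grey,'gusset'); edge(top&(p[...,0]-p[...,2]>80),'red')
print('z', np.percentile(C[top&grey][:,2],[5,50,95]).round(4))
t=(d>0)&(abs(C[...,0]-.42)<.03)&(abs(C[...,1]-.25)<.05); print('table z',np.median(C[t][:,2]))
w=near&(C[...,2]>.036)&(C[...,2]<.056)&~grey&(p[...,0]-p[...,2]>20); edge(w,'rackwood')
E
python3 meas.py 1
```

```text
gusset 625 rect [0.5282 0.2039] [0.076  0.0889] 82.54 pca 173.62 mean [0.5306 0.2365 0.0912]
red 602 rect [0.5225 0.1623] [0.008  0.0895] 82.38 pca 172.4 mean [0.5211 0.1626 0.0914]
z [0.0897 0.0913 0.0926]
table z -0.0011310483531809523
rackwood 11599 rect [0.528 0.2  ] [0.1501 0.1345] 82.4 pca 80.87 mean [0.524  0.2017 0.0435]
```

```bash
cat > plan.py <<'E'
from h import *
import sys
x,y,z,jaw=map(float,sys.argv[1:5]); s=r.sense(); R=Ro.from_rotvec(s['orientation']).as_matrix()
j=np.radians(jaw); zt=np.array([np.cos(j),np.sin(j),0]); xt=np.array([0,0,-1.]); Rd=np.stack([xt,np.cross(zt,xt),zt],1)
dp=np.array([x,y,z])-s['tool_pos']
print('t',s['time_s'],'shift(cur frame)',(R.T@dp).round(4),'turn',Ro.from_matrix(R.T@Rd).as_rotvec().round(4),'shift in desired frame',(Rd.T@dp).round(4), 'opening',s['opening'])
E
python3 - <<'E'
from h import *
D=np.load('pics/w1.npz');d=D['d'];C=cloud('wrist',d,D)
m=(d>0)&(C[...,2]>.083)&(C[...,2]<.1)&(abs(C[...,0]-.53)<.08)&(abs(C[...,1]-.237)<.02)
c,wh,a=cv2.minAreaRect(np.float32(C[m][:,:2])); print(c,wh,a, C[m].mean(0))
E
python3 plan.py .5325 .237 .12 82.4
```

```text
(0.5326468348503113, 0.2377309650182724) (0.00806761346757412, 0.08888349682092667) 82.36017608642578 [0.53108869 0.23779825 0.09121728]
t 2.55 shift(cur frame) [0.1767 0.0112 0.0148] turn [ 0.0191 -0.0004  0.0004] shift in desired frame [0.1767 0.0114 0.0146] opening 0.9994695205165638
```

Call:
apply_moves --moves '[[[0,0.0115,0.015],[0.019,0,0],100],[[0.04,0,0],[0,0,0],128],[[0.04,0,0],[0,0,0],128],[[0.04,0,0],[0,0,0],128],[[0.03,0,0],[0,0,0],128],[[0,0,0],[0,0,0],128],[[0,0,0],[0,0,0],128]]'

```text
time_s: 3.25
tool_pos: [0.5328, 0.24, 0.1448]
orientation: [-1.11, 1.266, 1.109]
force: [0.9, -1.1, 0.9]
opening: 0.505
```

```bash
python3 look.py 2;python3 plan.py .5326 .2376 .084 82.4;python3 - <<'E'
from h import *
D=np.load('pics/w2.npz');d=D['d'];C=cloud('wrist',d,D)
m=(d>0)&(C[...,2]>.083)&(C[...,2]<.1)&(abs(C[...,0]-.53)<.08)&(abs(C[...,1]-.237)<.018)
c,wh,a=cv2.minAreaRect(np.float32(C[m][:,:2])); print(c,wh,a, C[m].mean(0))
E
```

```text
3.25 [0.5328 0.24   0.1448] jaw 82.34
[[ 0.003  -0.9911  0.1332]
 [ 0.0022  0.1332  0.9911]
 [-1.     -0.0026  0.0026]]
[-0.47  0.61  0.01  1.73 -0.01  0.79  0.98] [ 0.93 -1.11  0.89] 0.5046267530842828
t 3.3 shift(cur frame) [ 0.0609 -0.0001 -0.0026] turn [-0.001   0.0026  0.0026] shift in desired frame [ 0.061  -0.0002 -0.0024] opening 0.49990273859029805
(0.5324741005897522, 0.2376011461019516) (0.007752665784209967, 0.09007465839385986) 82.44298553466797 [0.52954234 0.23815744 0.09137989]
```

View pics/w2.png

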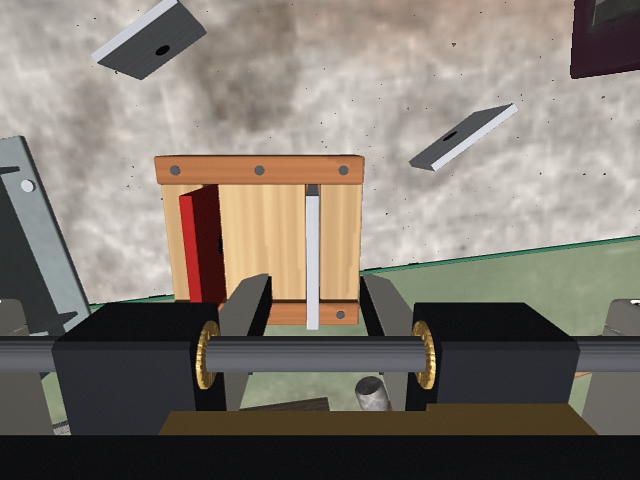

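Call:
apply_moves --moves '[[[0.025,0,-0.0025],[0,0.0026,0.0026],128],[[0.025,0,0],[0,0,0],128],[[0.012,0,0],[0,0,0],128],[[0,0,0],[0,0,0],128],[[0,0,0],[0,0,0],128]]' --newtons 30

```text
time_s: 3.8
tool_pos: [0.5397, 0.2413, 0.0917]
orientation: [-1.111, 1.249, 1.102]
force: [1.7, 0.2, 0.3]
opening: 0.493
```

```bash
python3 plan.py .5325 .2376 .084 82.4
```

```text
t 3.8 shift(cur frame) [ 0.0076  0.0068 -0.0047] turn [-0.0011  0.0112  0.0169] shift in desired frame [ 0.0077  0.0067 -0.0046] opening 0.4928477426054855
```

Call:
apply_moves --moves '[[[0.0,0.007,-0.0045],[0,0.011,0.017],128],[[0,0,0],[0,0,0],128]]'

```text
time_s: 4.0
tool_pos: [0.533, 0.2381, 0.0941]
orientation: [-1.11, 1.267, 1.109]
force: [1.1, -0.5, 0.5]
opening: 0.498
```

```bash
python3 plan.py .5325 .2376 .084 82.4
```

```text
t 4.0 shift(cur frame) [ 0.0101  0.0004 -0.0006] turn [-0.0011  0.0016  0.002 ] shift in desired frame [ 0.0101  0.0004 -0.0006] opening 0.4980830551750588
```

Call:
apply_moves --moves '[[[0.01,0,0],[0,0,0],128],[[0,0,0],[0,0,0],128]]'

```text
time_s: 4.2
tool_pos: [0.5336, 0.2384, 0.0848]
orientation: [-1.11, 1.264, 1.108]
force: [0.1, -0.4, -0.3]
opening: 0.501
```

```bash
python3 plan.py .5325 .2376 .084 82.4
```

```text
t 4.2 shift(cur frame) [ 0.0008  0.001  -0.001 ] turn [-0.0011  0.003   0.0041] shift in desired frame [ 0.0008  0.001  -0.001 ] opening 0.5010707098627082
```

Good. Close in stages.

Call:
apply_moves --moves '[[[0,0.001,-0.001],[0,0.003,0.004],200],[[0,0,0],[0,0,0],220],[[0,0,0],[0,0,0],230],[[0,0,0],[0,0,0],245],[[0,0,0],[0,0,0],245],[[0,0,0],[0,0,0],245],[[0,0,0],[0,0,0],245]]' --newtons 35

```text
time_s: 4.9
tool_pos: [0.5325, 0.2376, 0.0846]
orientation: [-1.11, 1.27, 1.11]
force: [0.5, 0.5, -0.5]
opening: 0.085
```

```bash
python3 plan.py .5325 .2376 .084 82.4; python3 look.py 3
```

```text
t 4.9 shift(cur frame) [ 0.0006 -0.      0.    ] turn [-0.0012 -0.0002 -0.0003] shift in desired frame [ 0.0006 -0.      0.    ] opening 0.08474737916604172
4.9 [0.5325 0.2376 0.0846] jaw 82.33
[[-3.000e-04 -9.911e-01  1.334e-01]
 [-2.000e-04  1.334e-01  9.911e-01]
 [-1.000e+00  3.000e-04 -2.000e-04]]
[-0.46  0.7   0.01  1.78 -0.01  0.66  0.99] [ 0.5   0.47 -0.53] 0.08474737916604172
```

View pics/w3.png

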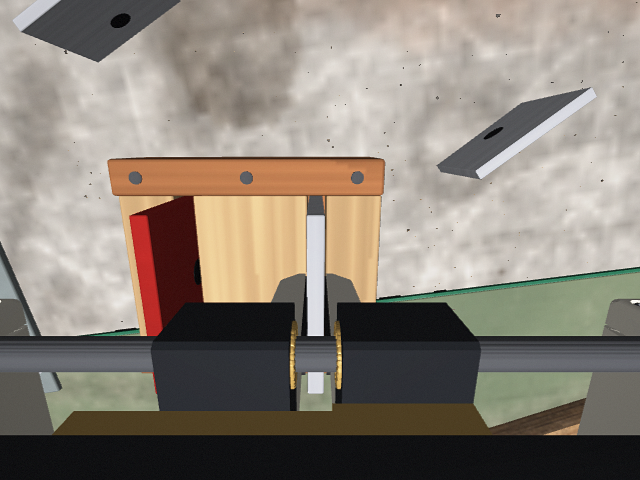

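Call:
apply_moves --moves '[[[-0.01,0,0],[0,0,0],245],[[-0.012,0,0],[0,0,0],245],[[-0.012,0,0],[0,0,0],245]]'

```text
time_s: 5.25
tool_pos: [0.5306, 0.237, 0.1175]
orientation: [-1.11, 1.276, 1.113]
force: [0.4, -0.3, -5.5]
opening: 0.084
```

```bash
python3 plan.py .5325 .2376 .22 82.4; python3 look.py 4
```

```text
t 5.25 shift(cur frame) [-0.1025 -0.0012  0.0005] turn [-0.0007 -0.0033 -0.0054] shift in desired frame [-0.1025 -0.0018  0.0009] opening 0.08438533469860648
5.25 [0.5306 0.237  0.1175] jaw 82.36
[[-0.0058 -0.9911  0.133 ]
 [-0.0026  0.133   0.9911]
 [-1.      0.0054 -0.0033]]
[-0.46  0.65  0.01  1.76 -0.01  0.74  0.99] [ 0.39 -0.25 -5.52] 0.08438533469860648
```

Call:
apply_moves --moves '[[[-0.015,-0.0015,0.001],[0,-0.003,-0.005],245],[[-0.02,0,0],[0,0,0],245],[[-0.025,0,0],[0,0,0],245],[[-0.025,0,0],[0,0,0],245],[[-0.025,0,0],[0,0,0],245],[[0,0,0],[0,0,0],245]]'

```text
time_s: 5.9
tool_pos: [0.5301, 0.2361, 0.2361]
orientation: [-1.11, 1.273, 1.11]
force: [0.5, -0.4, -4.0]
opening: 0.08
```

```bash
python3 plan.py .505 -.2025 .23 111; python3 look.py 5
```

```text
t 5.9 shift(cur frame) [ 0.007  -0.0339 -0.4379] turn [-0.5008 -0.0016 -0.0027] shift in desired frame [ 0.0061  0.1806 -0.4004] opening 0.08008253927277198
5.9 [0.5301 0.2361 0.2361] jaw 82.31
[[-0.0025 -0.991   0.1339]
 [-0.0019  0.1339  0.991 ]
 [-1.      0.0022 -0.0022]]
[-0.47  0.51  0.01  1.63 -0.01  1.    0.99] [ 0.47 -0.37 -3.97] 0.08008253927277198
```

View pics/w5.png

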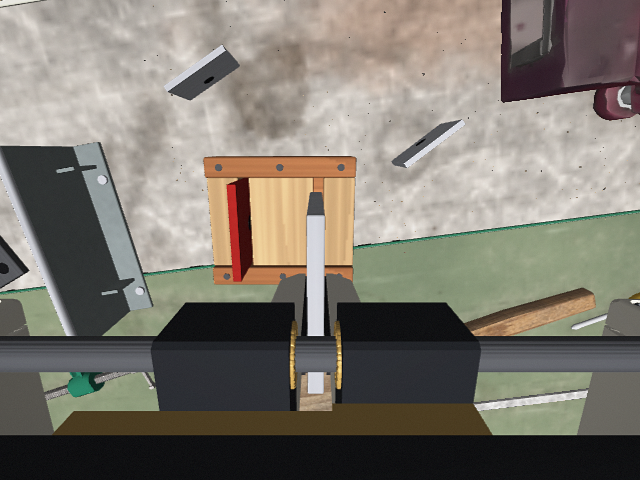

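Call:
apply_moves --moves '[[[0,-0.001,-0.015],[0,-0.001,-0.002],245],[[0,-0.002,-0.025],[0,0,0],245],[[0,-0.002,-0.025],[0,0,0],245],[[0,-0.002,-0.025],[0,0,0],245],[[0,-0.002,-0.025],[0,0,0],245],[[0,-0.002,-0.025],[0,0,0],245],[[0,-0.002,-0.025],[0,0,0],245],[[0,-0.002,-0.025],[0,0,0],245]]'

```text
time_s: 6.75
tool_pos: [0.5055, 0.0315, 0.2212]
orientation: [-1.107, 1.304, 1.13]
force: [0.7, -0.7, -4.4]
opening: 0.083
```

```bash
python3 plan.py .505 -.2025 .23 111; python3 look.py 6
```

```text
t 6.75 shift(cur frame) [-0.0057 -0.0297 -0.2322] turn [-0.4969 -0.009  -0.0368] shift in desired frame [-0.0088  0.0843 -0.2182] opening 0.08334638264417689
6.75 [0.5055 0.0315 0.2212] jaw 82.55
[[-0.0351 -0.9909  0.1297]
 [-0.0132  0.1302  0.9914]
 [-0.9993  0.0331 -0.0176]]
[-0.14  0.43  0.04  1.83 -0.01  0.92  1.34] [ 0.68 -0.69 -4.38] 0.08334638264417689
```

Call:
apply_moves --moves '[[[-0.012,0.004,-0.015],[0,-0.009,-0.037],245],[[0,-0.003,-0.02],[0,0,0],245],[[0,-0.003,-0.02],[0,0,0],245],[[0,-0.003,-0.02],[0,0,0],245],[[0,-0.003,-0.02],[0,0,-0.005],245],[[0,-0.003,-0.02],[0,0,-0.005],245],[[0,-0.003,-0.02],[0,0,-0.005],245]]'

```text
time_s: 7.5
tool_pos: [0.4868, -0.1209, 0.2252]
orientation: [-1.112, 1.294, 1.1]
force: [1.0, 0.1, -4.8]
opening: 0.082
```

```bash
python3 plan.py .505 -.2025 .23 111
```

```text
t 7.5 shift(cur frame) [-0.0035 -0.0297 -0.0783] turn [-0.5102 -0.0174 -0.0123] shift in desired frame [-0.0048  0.0123 -0.0828] opening 0.08154523952732318
```

Call:
apply_moves --moves '[[[-0.005,-0.015,-0.02],[0,-0.017,-0.012],245],[[0,-0.015,-0.02],[0,0,0],245],[[0,0,-0.02],[0,0,0],245],[[0,0,-0.015],[0,0,0],245],[[0,0,0],[-0.1,0,0],245],[[0,0,0],[-0.1,0,0],245],[[0,0,0],[-0.1,0,0],245],[[0,0,0],[-0.1,0,0],245],[[0,0,0],[-0.1,0,0],245],[[0,0,0],[0,0,0],245]]'

```text
time_s: 8.5
tool_pos: [0.4845, -0.2122, 0.2136]
orientation: [-1.443, 1.04, 1.5]
force: [0.0, 0.4, -5.4]
opening: 0.085
```

```bash
python3 plan.py .505 -.2025 .23 111;python3 look.py 7
```

```text
t 8.5 shift(cur frame) [-0.0172 -0.022   0.0022] turn [-0.0096  0.0147 -0.035 ] shift in desired frame [-0.0164 -0.0226  0.0018] opening 0.08484423981577459
8.5 [ 0.4845 -0.2122  0.2136] jaw 110.43
[[-0.0379 -0.9363 -0.3491]
 [ 0.0014 -0.3494  0.937 ]
 [-0.9993  0.0351  0.0145]]
[ 0.4   0.47 -0.05  1.78  0.04  0.93  2.25] [ 0.03  0.42 -5.44] 0.08484423981577459
```

View pics/w7.png

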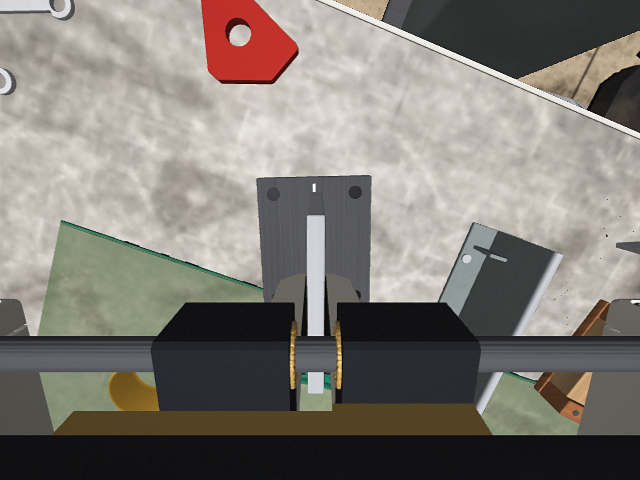

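```bash
python3 - <<'E'
from h import *
for n in('top','side'):
    img=cv2.imread(f'pics/{n}0.png'); 
    R,t,c,f=cam_pose(n)
    # homography pixel->plane z=.01
    v,u=np.mgrid[:480,:640]; ray=np.stack([(u-c['cx'])/f,(v-c['cy'])/f,np.ones(u.shape)],-1)@R.T
    k=(.01-t[2])/ray[...,2]; X=t+ray*k[...,None]
    reg=(abs(X[...,0]-.505)<.065)&(abs(X[...,1]+.2026)<.065)
    # rectified 0.5mm image
    g=np.arange(-.09,.09,.0005); gx,gy=np.meshgrid(.505-g,-.2026-g,indexing='ij') # up=+x,right=-y
    uv=project(n,np.stack([gx,gy,np.full_like(gx,.01)],-1)).astype(np.float32)
    rec=cv2.remap(img,uv[...,0],uv[...,1],cv2.INTER_CUBIC); cv2.imwrite(f'pics/rec_{n}.png',cv2.resize(rec,None,fx=1.6,fy=1.6))
    gr=cv2.cvtColor(rec,cv2.COLOR_BGR2GRAY).astype(float)
    a=np.radians(21.6); dx=gx-.5047; dy=gy+.2026
    al=dx*np.cos(a)+dy*np.sin(a); ac=-dx*np.sin(a)+dy*np.cos(a)
    m=(abs(al)<.055)&(abs(ac)<.025); bg=np.median(gr[m]); w=np.clip(gr-bg-25,0,None)*m
    P=np.stack([gx,gy],-1).reshape(-1,2); ww=w.ravel(); cc=(P*ww[:,None]).sum(0)/ww.sum(); Q=P-cc; cov=(Q*ww[:,None]).T@Q/ww.sum(); e,V=np.linalg.eigh(cov); print(n,bg,'centroid',cc.round(4),'ang',np.degrees(np.arctan2(V[1,1],V[0,1])).round(2))
    q=P[ww>8]; cr,wh,an=cv2.minAreaRect(np.float32(q)); print('  rect',np.round(cr,4),np.round(wh,4),round(an,2))
    # dark plate
    dk=(gr<105)&(abs(al)<.09)&(abs(ac)<.075); 
E
python3 - <<'E'
import cv2,numpy as np
a=cv2.imread('pics/rec_top.png');b=cv2.imread('pics/rec_side.png')
cv2.imwrite('pics/rec.png',cv2.resize(np.hstack([a,b]),(800,400)))
E
```

```text
top 85.0 centroid [ 0.5032 -0.2025] ang -158.36
  rect [ 0.5045 -0.2021] [0.1099 0.017 ] 21.51
side 82.0 centroid [ 0.5037 -0.2039] ang -158.39
  rect [ 0.5049 -0.2032] [0.1099 0.0155] 21.8
```

View pics/rec.png

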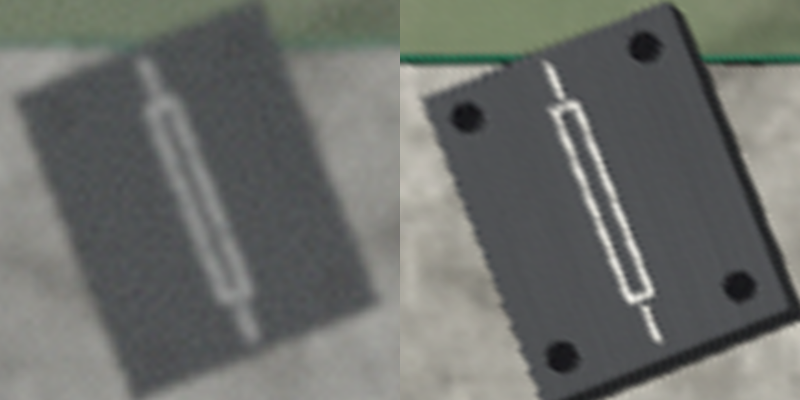

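```bash
python3 - <<'E'
from h import *
D=np.load('pics/w7.npz'); d=D['d'];C=cloud('wrist',d,D)
for u,v in((314,183),(314,188),(314,192)): print(C[v,u].round(4))
# base plate visible part corners near robot
for u,v in((258,179),(370,177),(263,182),(365,181)): print('corner',C[v,u].round(4))
a=np.radians(21.6);ex=np.array([np.cos(a),np.sin(a)]);ey=np.array([-ex[1],ex[0]])
for s in(-1,1): print('exp corner',np.array([.504,-.203])-.075*ex+s*.06*ey)
# plate top edge in hand
m=(d>0)&(d<.35); 
b=C[195:300,300:330]; 
E
python3 plan.py .504 -.203 .23 111.6
```

```text
[ 0.4427 -0.227   0.008 ]
[ 0.4474 -0.2253  0.0099]
[ 0.4402 -0.2295  0.1465]
corner [ 0.4589 -0.2828  0.0106]
corner [ 0.4165 -0.1744  0.0083]
corner [ 0.4601 -0.2771  0.0096]
corner [ 0.4222 -0.178   0.0097]
exp corner [ 0.45635424 -0.28639593]
exp corner [ 0.41217929 -0.17482275]
t 8.55 shift(cur frame) [-0.0172 -0.0211  0.0021] turn [-0.0221  0.0151 -0.0355] shift in desired frame [-0.0165 -0.0218  0.0014] opening 0.0870142192335227
```

Call:
apply_moves --moves '[[[0,-0.021,0.002],[-0.022,0.015,-0.0355],245],[[0,0,0],[0,0,0],245],[[0.0,0,0],[0,0,0],245]]'

```text
time_s: 8.85
tool_pos: [0.5002, -0.2041, 0.2105]
orientation: [-1.472, 1.015, 1.482]
force: [-0.4, 0.1, -4.6]
opening: 0.086
```

```bash
python3 plan.py .5045 -.202 .15 111.6;python3 look.py 8
```

```text
t 8.85 shift(cur frame) [ 0.0605 -0.0051  0.0002] turn [-0.0075  0.0029 -0.0057] shift in desired frame [ 0.0605 -0.0047  0.0003] opening 0.0856052023859051
8.85 [ 0.5002 -0.2041  0.2105] jaw 111.17
[[-6.400e-03 -9.325e-01 -3.611e-01]
 [ 6.000e-04 -3.611e-01  9.325e-01]
 [-1.000e+00  5.700e-03  2.800e-03]]
[ 0.39  0.48 -0.06  1.77  0.04  0.9   2.25] [-0.4   0.15 -4.56] 0.0856052023859051
```

Call:
apply_moves --moves '[[[0.01,-0.005,0],[-0.0075,0.003,-0.006],245],[[0.015,0,0],[0,0,0],245],[[0.015,0,0],[0,0,0],245],[[0.015,0,0],[0,0,0],245],[[0,0,0],[0,0,0],245]]'

```text
time_s: 9.4
tool_pos: [0.5043, -0.2027, 0.1517]
orientation: [-1.48, 1.009, 1.48]
force: [-0.5, 0.5, -4.9]
opening: 0.082
```

```bash
python3 plan.py .5045 -.202 .1 111.6;python3 look.py 9
```

```text
t 9.4 shift(cur frame) [ 0.0517 -0.0004  0.0006] turn [-0.0025 -0.0005 -0.0005] shift in desired frame [ 0.0517 -0.0004  0.0006] opening 0.08176086708807556
9.4 [ 0.5043 -0.2027  0.1517] jaw 111.46
[[-3.000e-04 -9.307e-01 -3.658e-01]
 [-6.000e-04 -3.658e-01  9.307e-01]
 [-1.000e+00  5.000e-04 -5.000e-04]]
[ 0.38  0.55 -0.06  1.84  0.05  0.75  2.24] [-0.49  0.45 -4.89] 0.08176086708807556
```

Call:
apply_moves --moves '[[[0.01,0,0],[-0.002,0,0],245],[[0.012,0,0],[0,0,0],245],[[0.01,0,0],[0,0,0],245],[[0,0,0],[0,0,0],245],[[0,0,0],[0,0,0],245]]'

```text
time_s: 9.95
tool_pos: [0.5066, -0.2038, 0.1193]
orientation: [-1.486, 1.007, 1.475]
force: [-0.2, -0.5, -4.0]
opening: 0.086
```

```bash
python3 plan.py .5045 -.202 .0886 111.6;python3 look.py 10; python3 - <<'E'
from h import *
for n in('side','top'):
    p,d=r.grab_frame(n); cv2.imwrite(f'pics/{n}10.png',p[:,:,::-1]); np.save(f'pics/{n}10.npy',d)
p=cv2.imread('pics/side10.png')[220:400,230:430]; cv2.imwrite('pics/side10c.png',cv2.resize(p,None,fx=3.3,fy=3.3,interpolation=2))
E
```

```text
t 9.95 shift(cur frame) [0.0307 0.0014 0.0026] turn [-0.0009 -0.0045  0.0037] shift in desired frame [0.0307 0.0013 0.0024] opening 0.08600156519621605
9.95 [ 0.5066 -0.2038  0.1193] jaw 111.55
[[ 0.0051 -0.9301 -0.3673]
 [-0.0028 -0.3673  0.9301]
 [-1.     -0.0037 -0.0045]]
[ 0.38  0.6  -0.06  1.86  0.05  0.67  2.24] [-0.2  -0.47 -3.95] 0.08600156519621605
```

View pics/side10c.png

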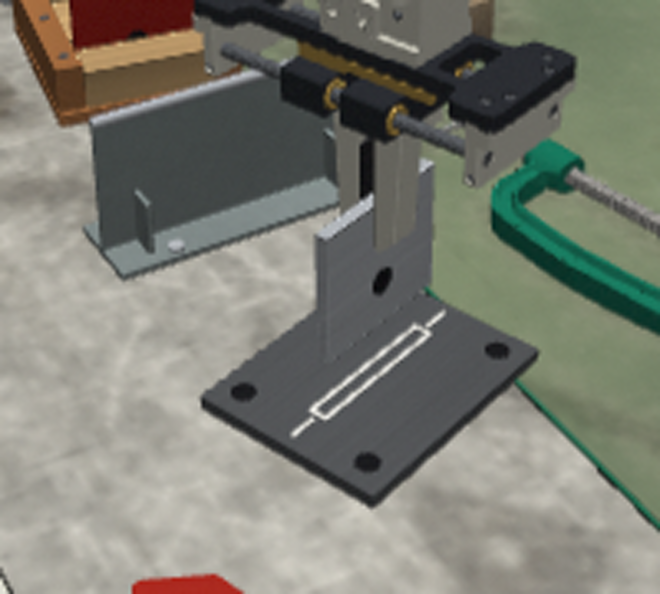

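View pics/w10.png

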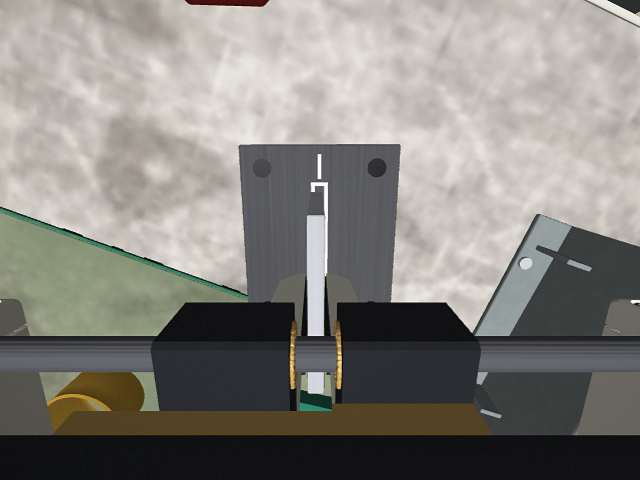

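```bash
python3 - <<'E'
from h import *
D=np.load('pics/w10.npz'); R,t,c,f=cam_pose('wrist',D); Rt=Ro.from_rotvec(D['orientation']).as_matrix()
def on(u,v,z):
    ray=R@np.array([(u-c['cx'])/f,(v-c['cy'])/f,1]); return t+ray*(z-t[2])/ray[2]
a=np.radians(21.6);ex=np.array([np.cos(a),np.sin(a)]);ey=np.array([-ex[1],ex[0]])
for nm,u,v in(('tail',319.5,155),('tailb',319.5,178),('endline',319,184),('rightline',326.5,195),('right2',326.5,240),('right3',326,270)):
    P=on(u,v,.01)[:2]-D['tool_pos'][:2]; print(nm,'along',(P@ex).round(4),'across',(P@ey).round(4))
for nm,u,v,z in(('plate top end L',307,215,D['tool_pos'][2]+.0074),('R',324,215,D['tool_pos'][2]+.0074),('bot',316,190,D['tool_pos'][2]-.0726)):
    P=on(u,v,z)[:2]-D['tool_pos'][:2]; print(nm,'along',(P@ex).round(4),'across',(P@ey).round(4))
p=cv2.imread('pics/w10.png')[140:290,250:400]; cv2.imwrite('pics/w10c.png',cv2.resize(p,None,fx=4,fy=4,interpolation=0))
E
```

```text
tail along -0.0671 across 0.0018
tailb along -0.0503 across 0.0019
endline along -0.0458 across 0.0015
rightline along -0.0374 across 0.0072
right2 along -0.0018 across 0.0075
right3 along 0.0235 across 0.0073
plate top end L along -0.0452 across -0.0042
R along -0.0452 across 0.0029
bot along -0.0458 across -0.0007
```

View pics/w10c.png

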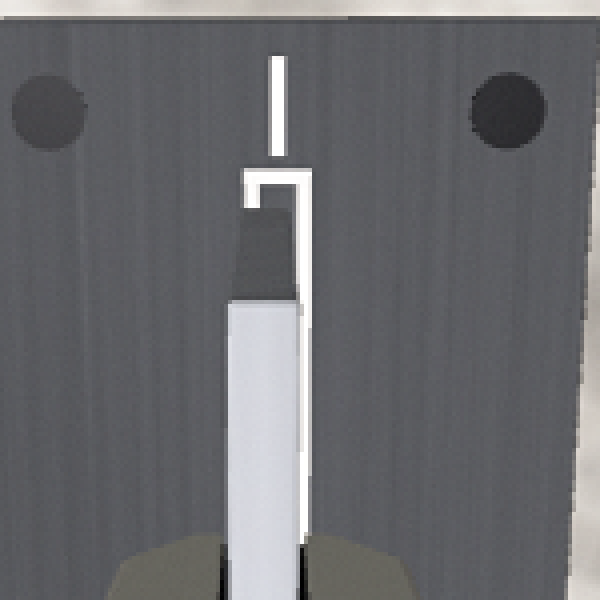

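Call:
apply_moves --moves '[[[0.01,0.0005,0.0025],[-0.001,-0.0045,0.004],245],[[0.006,0,0],[0,0,0],245],[[0,0,0],[0,0,0],245]]'

```text
time_s: 10.4
tool_pos: [0.506, -0.2017, 0.1034]
orientation: [-1.483, 1.006, 1.479]
force: [0.7, 0.2, -4.7]
opening: 0.083
```

```bash
python3 plan.py .5055 -.2017 .0886 111.6;python3 look.py 11; python3 - <<'E'
from h import *
D=np.load('pics/w11.npz');d=D['d'];C=cloud('wrist',d,D); print('base z',np.median(C[200:260,275:300,2]),np.median(C[200:230,340:370,2]))
z=C[225:300,311:321,2]; print('plate top z',np.median(z),'exp',D['tool_pos'][2]+.0074)
E
```

```text
t 10.4 shift(cur frame) [0.0148 0.0005 0.0002] turn [ 0.0002 -0.0015  0.0016] shift in desired frame [0.0148 0.0004 0.0002] opening 0.08273433201342434
10.4 [ 0.506  -0.2017  0.1034] jaw 111.61
[[ 2.100e-03 -9.297e-01 -3.683e-01]
 [-8.000e-04 -3.683e-01  9.297e-01]
 [-1.000e+00 -1.600e-03 -1.500e-03]]
[ 0.38  0.63 -0.06  1.88  0.05  0.64  2.23] [ 0.7   0.16 -4.68] 0.08273433201342434
base z 0.00944999898789943 0.009432249969093032
plate top z 0.11021252721625392 exp 0.11079580440700829
```

Call:
apply_moves --moves '[[[0.006,0.0005,0],[0,-0.0015,0.0016],245],[[0.004,0,0],[0,0,0],245],[[0,0,0],[0,0,0],245],[[0,0,0],[0,0,0],245]]'

```text
time_s: 10.85
tool_pos: [0.5058, -0.202, 0.0928]
orientation: [-1.482, 1.006, 1.481]
force: [0.2, 0.3, -4.4]
opening: 0.081
```

```bash
python3 plan.py .5055 -.2017 .0886 111.6
```

```text
t 10.85 shift(cur frame) [0.0042 0.0002 0.0004] turn [ 0.0002 -0.0002  0.0003] shift in desired frame [0.0042 0.0002 0.0004] opening 0.08146145103928186
```

Call:
apply_moves --moves '[[[0.004,0,0.0004],[0,0,0],245],[[0,0,0],[0,0,0],245],[[0,0,0],[0,0,0],245],[[0,0,0],[0,0,0],245]]'

```text
time_s: 11.25
tool_pos: [0.5059, -0.2017, 0.0887]
orientation: [-1.482, 1.006, 1.48]
force: [0.3, 0.1, -4.5]
opening: 0.082
```

```bash
python3 plan.py .5055 -.2017 .0886 111.6;python3 look.py 12; python3 - <<'E'
from h import *
D=np.load('pics/w12.npz');d=D['d'];C=cloud('wrist',d,D); print('base z',np.median(C[200:260,275:300,2]),np.median(C[200:230,340:370,2]))
z=C[225:300,311:321,2]; print('plate top z',np.median(z),'exp',D['tool_pos'][2]+.0074)
p,d=r.grab_frame('side'); cv2.imwrite('pics/side12.png',cv2.resize(p[220:400,230:430,::-1],None,fx=3.3,fy=3.3,interpolation=2))
s=r.sense();print(s['tool_pos'],s['joint_velocities'].round(4),s['time_s'])
q=cv2.imread('pics/w12.png')[130:290,250:400]; cv2.imwrite('pics/w12c.png',cv2.resize(q,None,fx=3.7,fy=3.7,interpolation=0))
E
```

```text
t 11.25 shift(cur frame) [0.0001 0.0004 0.0002] turn [ 0.0001 -0.0007  0.0009] shift in desired frame [0.0001 0.0004 0.0002] opening 0.08190703430585912
11.25 [ 0.5059 -0.2017  0.0887] jaw 111.61
[[ 1.100e-03 -9.297e-01 -3.682e-01]
 [-3.000e-04 -3.682e-01  9.297e-01]
 [-1.000e+00 -9.000e-04 -7.000e-04]]
[ 0.37  0.65 -0.05  1.89  0.06  0.61  2.23] [ 0.28  0.12 -4.53] 0.08190703430585912
base z 0.009459754780965252 0.009461142353925561
plate top z 0.09554618339956114 exp 0.09610935313931966
[ 0.50602224 -0.20175205  0.0887808 ] [ 0.0006  0.0003 -0.0012 -0.0002 -0.0011 -0.0015 -0.0002] 11.35
```

View pics/side12.png

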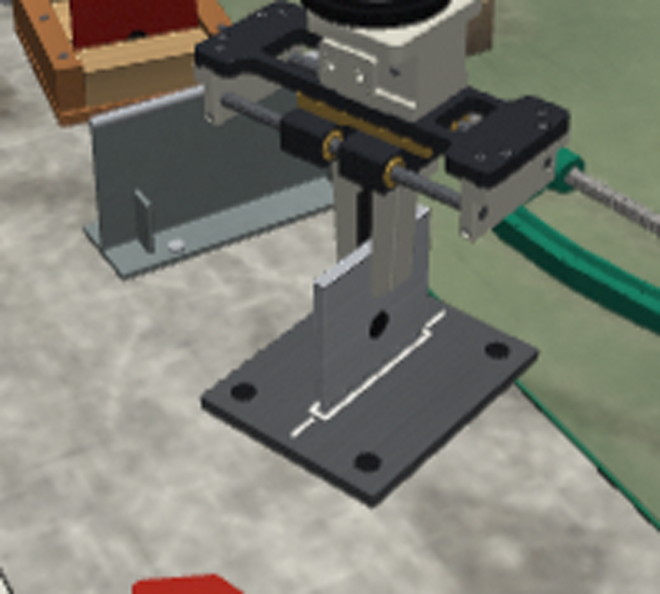

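View pics/w12c.png

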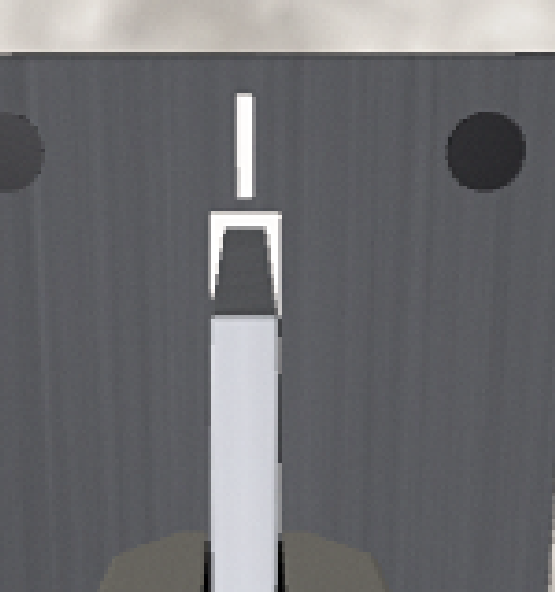

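```bash
python3 -c "
from station import r
print(r.close_job()); s=r.sense(); print(s['time_s'],s['tool_pos'],s['force'],s['opening'])"
```

```text
the job is handed in; nothing more can be done
None
the job is handed in; nothing more can be done
```

I drew the bare steel plate out of its slot, carried it over the screen and handed the job in with it held above the chalked footprint, at about 11.4 s. The hand-in gave no verdict.

Last checks before handing in:
- **Root gap:** about 6 mm, measured from the arm's position and from the wrist camera's depth reading.
- **Alignment:** the jaws were square to the outline, whose angle I measured as 21.6°, and the tool was within 0.1° of vertical.
- **Centring:** the wrist picture showed the lower edge inside the outline, centred across it to about 1 mm, with its near end at the outline's end line. The top and side cameras had put the outline's centre within about 2–3 mm of each other and of the final position.
- **Grip:** the fingers were 7.6 mm apart by their reading, slightly under the plate's 8 mm. The wrist carried only the plate's weight (about 4.5 N), with no sign of contact, and the arm was still.
- **Other objects:** the red plate was still in the rack in the last picture. I did not re-measure the red plate, block or cup, but the arm kept well clear of the block and cup.

The one disagreement: when pausing after a move the arm drifted by up to 7 mm and 2°. I corrected this each time, before the grasp and before the final descent.

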